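Clear the bench kiln's lid and hold it half open

TASK

I want to unload the little kiln. Take the steel firing tray off its lid, with the copper disc still lying in it, and stand it in the middle of the square soldering board beside the kiln; then lift the lid by its bar handle to 45 degrees, half way to upright, and hold it there for me without letting it drop. Finish while still holding the lid up by the handle, and leave the other things on the bench alone.

Things in the scene. Friction and masses are not known exactly. Their poses are not given: they have to be found in the camera images.
- kiln: small clamshell bench kiln of grey sheet steel, fixed to the bench: 240 x 240 mm, 145 mm high with the lid shut (base 90 mm, lid 55 mm). Origin under its centre at bench height, z up, -x is its front (control panel, handle), +x its back (hinge), y along the hinge. Its lid's top is flat, at z = 145 mm
- kiln_lid (a joint): angle of the kiln's lid about the hinge along its back edge, rad: 0 shut (as it starts), grows as the front edge rises, stop at 1.2. The lid with its handle weighs about 0.9 kg (varies by about a fifth), moves almost without friction and falls shut from any angle when let go; about 5 N lifts it at the handle. 45 degrees is 0.785
- kiln_hinge (a point): middle of the lid's hinge axis, 125 mm behind the kiln's centre and 90 mm above the bench; its axes are the kiln's (the axis of the hinge is y)
- handle (a point): the lid's handle: straight black round bar, 14 mm thick, 130 mm long, on two 8 mm stems 110 mm apart, 50 mm in front of the lid's front face (43 mm clear between). This point is the middle of the bar, y along it, x towards the lid; lid shut: 115 mm above the bench, 295 mm in front of the hinge axis, 25 mm above it. Turns with the lid; it can turn in a light grip
- tray: folded steel firing tray lying on the kiln's lid, 120 g: 70 mm long (its x), 54 mm wide (its y), floor 3 mm, with 3 mm side walls 24 mm high along its two long sides (y = +-27 mm, the faces to grip across) and 9 mm lips at its ends. Origin in the middle of its underside, z up
- disc: domed copper disc lying loose in the tray, 36 mm across, 6 mm high, 30 g. Origin in the middle of its underside
- board: soldering board: grey square slab 140 x 140 mm, 12 mm thick, fixed flat on the bench to the left or right of the kiln. Origin in the middle of its underside, z up
- bur_block: wooden block 60 x 120 x 45 mm with rows of steel burs standing in it up to 90 mm above the bench, on the side of the kiln where the board is not; leave alone. Origin in the middle of its underside
- tin: round aluminium tin, 63 mm across, 45 mm high, on the bench between robot and kiln, to the left; leave alone. Origin in the middle of its underside
- file: flat file with a wooden handle, 195 mm long, 24 mm thick, lying on the bench near the robot to the right; leave alone. Origin on the bench near its middle, x along it
Mind the look-alikes: they are no part of the job. Of the things that look like the tray, the smallest one is meant.

How it is judged:
On the way:
1. the tray stands level in the middle of the soldering board (within 35 mm), let go, with the disc lying in it, the lid still shut (horizontal distance between tray and board below 0.035 m and z of tray in the frame of board below 0.016 m and angle between tray's own z axis and vertical below 0.1 rad and linear speed of tray below 0.03 m/s and horizontal distance between disc and tray below 0.025 m and z of disc in the frame of tray below 0.012 m and contact force between the fingers and tray below 0.1 N and value of joint kiln_lid below 0.06 rad), for 0.2 s.
At the end, for the whole second after the job is handed in: The lid is held still at 45 degrees (38 to 52) by the fingers on its bar handle (contact over 1 N); the tray stands level and at rest on the soldering board, its middle within 35 mm of the board's middle, with the copper disc lying in it (value of joint kiln_lid between 0.663 and 0.907 rad and velocity of joint kiln_lid between -0.1 and 0.1 rad/s and contact force between the fingers and handle_bar above 1 N and horizontal distance between tray and board below 0.035 m and z of tray in the frame of board below 0.016 m and angle between tray's own z axis and vertical below 0.1 rad and linear speed of tray below 0.03 m/s and horizontal distance between disc and tray below 0.025 m and z of disc in the frame of tray below 0.012 m and contact force between the arm and tray below 0.1 N); the arm keeps its last pose, push and grip.
It fails at once if the lid is dropped (closing faster than 2 rad/s) (velocity of joint kiln_lid below -2 rad/s).
It fails at once if the copper disc leaves the tray (horizontal distance between disc and tray above 0.035 m or z of disc in the frame of tray above 0.02 m).
It fails at once if the bur block, tin or file is moved more than 25 mm (distance of any of bur_block, tin, file from where it was at the start of the episode above 0.025 m).
It also fails if it takes over 51 s, if anything falls off the work surface, if the arm or the gripper's body presses on something with over 40 N, if the wrist force passes 120 N, or if a joint passes its speed limit or range.

ROBOT

A 7-joint arm with a two-finger parallel gripper is mounted at the origin on the work surface. World frame = base frame: x ahead of the robot, y to its left, z up, the work surface at z = 0. Lengths are in m, angles in rad, forces in N, time in s.
With the tool pointing down it reaches from about 0.4 to 0.925 m from the base axis. Payload 5.6 kg.
Tool frame: the origin (TCP) lies on the centre line of the jaws, within the pads' length; the fingertips stand 8 mm ahead of it and the grasp point (between the pads) lies 11 mm behind it; z points along the fingers, y is the direction in which the jaws open and shut (so a half turn about z gives the same grasp; the last joint's range is limited). The gripper opens to 85 mm and grips with 20 to 120 N. Pads are 22 mm wide; open, the fingers measure 114 mm over their backs; the gripper's body (76 mm by 85 mm) begins 54 mm behind the grasp point. The pads swing forward as they close: fully open they stand 13 mm farther back than shut.
Start: joints at [-1.197, 0.468, -0.012, 1.603, 0.006, 1.071, -0.056], TCP at [0.263, 0.594, 0.21] pointing down, gripper open.
Joint ranges: [-2.53, 2.53], [-0.31, 2.02], [-1.57, 1.55], [0.28, 2.44], [-1.29, 4.43], [0.15, 1.84], [-2.92, 2.92]. Speed limits (rad/s): [2.57, 2.57, 3.14, 3.14, 3.14, 3.14, 3.14].

INTERFACE

Orientations are given as a 3x3 rotation matrix whose columns are the frame's x, y, z axes.
In Python, from workcell import manip gives the robot as it stands.
- The arm moves only by the tool arm_command, never from a script. Its argument "motion" is a list of rows, each an object of numbers: "dx", "dy", "dz": the shift along the world's x, y, z in mm; "ax", "ay", "az": the turn, a rotation vector about the world's x, y, z in rad; "grip": the opening in per cent of the stroke, from 0 (shut) to 100 (fully open). A call has 1 to 12 rows; each row shifts and turns the pose as measured when the row begins; what a row does not reach is not made up. A row lasts 1/8 s, in which the tool goes at most 62.5 mm and 10.7 degrees, less where a joint would pass 70% of its speed; a pose out of reach is approached as far as the arm can. A call with a gripper value outside its range is refused whole. The fingers move at their own pace and stop on an object; the grip force is fixed at half the most. Time passes only in rows, so rows that do not move let the fingers close. It gives the time, the measured TCP pose, the force and the opening at its end, in the units of the state.
- manip.read_state(): the state, without advancing time (a new reading comes with each control period).
- manip.capture(name): name is "scene" or "side" or "wrist"; returns the picture (420x560x3 uint8, red, green, blue); there is no depth.
- manip.camera_info(name): a dict with "fx", "fy", "cx", "cy" (pixels), "distortion" ([k1, k2, p1, p2, k3] as OpenCV has them; the pictures are not rectified), "R" (3x3) and "t" (3): a world point X has camera coordinates R X + t; the wrist camera has in their place "mount" (4x4, takes a point from camera to tool coordinates, whose origin is the TCP and whose axes are the flange's). Camera axes: x right, y down, z forward; pixel columns grow to the right and rows downward; lengths in m; the calibration is good to about 2 mm. A picture is of the moment at which its call begins: read the wrist's pose just before it. camera_info takes no time and is no camera call.
- manip.job_done(): hands the job in, once; it reports no verdict.
The state is a dict: "time": time; "joints": joint angles; "joint_vel": joint speeds; "joint_efforts": joint torques, N m; "eef_pos": TCP position; "ee_rot": TCP orientation; "force": force on the tool from outside, world axes, zero at the start; "moment": the same for the moment, N m; "grip_width": finger opening in m.
Only numpy, scipy, OpenCV 4.12 (cv2) and the standard library are available. Lean on these libraries where they do the work, as an engineer would, in place of code of your own. Each camera call takes 0.05 s, during which the arm holds its last target.

## Working session

There is one attempt and no reset: what is moved stays moved. The work goes in short steps, Python scripts to look and compute and a tool call to move; the robot and the scene stay as the last step left them, time stands still between calls to the robot, and variables do not carry over. Pictures are saved under pics/ and viewed, and the job is handed in when it is done.

Besides the shell and the picture viewer there is one more tool, called after ">>>" as name([rows], argument=value, ...), one row to a line, values as JSON. arm_command: Moves the arm, as the interface text tells. Its arguments: {"type":"object","properties":{"motion":{"type":"array"}},"required":["motion"]}

```bash
mkdir -p pics; ls
python3 - <<'E'
from workcell import manip
import cv2
for n in ("scene","side"):
    cv2.imwrite(f"pics/{n}0.png",manip.capture(n)[:,:,::-1])
    c=manip.camera_info(n);print(n,c)
print(manip.camera_info("wrist"))
print(manip.read_state())
E
```

```text
pics
scene {'fx': 427.7725464171197, 'fy': 427.7725464171197, 'cx': 277.24506132133416, 'cy': 204.47852646642997, 'distortion': array([-0.03533451,  0.        ,  0.        ,  0.        ,  0.        ]), 'R': array([[ 0.58346232,  0.81197164, -0.01654598],
       [ 0.62455526, -0.46162639, -0.62994588],
       [-0.51913625,  0.3572158 , -0.77646276]]), 't': array([-0.32186017, -0.25702396,  1.45277559])}
side {'fx': 395.8728290134459, 'fy': 395.8728290134459, 'cx': 279.25654324879423, 'cy': 208.92209741113774, 'distortion': array([-0.04322703,  0.        ,  0.        ,  0.        ,  0.        ]), 'R': array([[-0.99464306, -0.10309663,  0.00750115],
       [-0.06265595,  0.54358461, -0.83701254],
       [ 0.08221566, -0.83299871, -0.54713228]]), 't': array([0.53484762, 0.12739339, 0.83743869])}
{'fx': 326.1930664471768, 'fy': 326.1930664471768, 'cx': 276.5146267462719, 'cy': 204.80546277812707, 'distortion': array([0.01563103, 0.        , 0.        , 0.        , 0.        ]), 'mount': array([[-7.16444607e-04, -9.65332267e-01, -2.61023182e-01,
         6.52075483e-02],
       [ 9.9999953
[... 339 characters left out ...]
    1.07140755, -0.05629691]), 'joint_vel': array([-0.00117722, -0.00209201, -0.00149885, -0.00291648, -0.00068692,
        0.00031216,  0.00246905]), 'joint_efforts': array([ 1.15682553e-03, -5.33518231e+01,  2.15982646e-02, -2.51964283e+01,
        1.14729090e-02,  4.46529782e-03, -1.26224202e-05]), 'eef_pos': array([0.26295396, 0.59383289, 0.20870009]), 'ee_rot': array([[-9.14380876e-01,  4.04854654e-01, -5.68471838e-04],
       [ 4.04855037e-01,  9.14379554e-01, -1.55880215e-03],
       [-1.11289277e-04, -1.65548756e-03, -9.99998623e-01]]), 'force': array([-0.94357669, -0.37041765, -0.119936  ]), 'moment': array([ 0.03720719,  0.01166494, -0.01932317]), 'grip_width': 0.08535032466679153}
```

View pics/scene0.png

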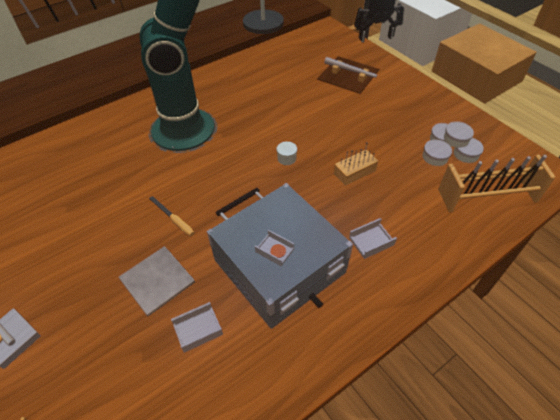

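View pics/side0.png

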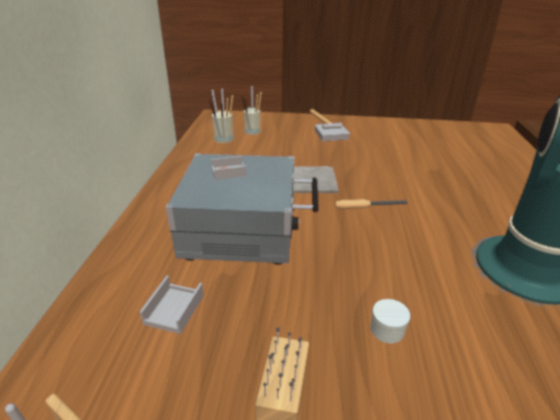

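Candidates in the scene view: tray at (274,247) on the kiln lid with the disc, and trays on the bench at (197,327) and (372,237). The smallest, on the lid with the disc, fits. I'll enlarge the crops to confirm and measure.

Run:
```python
import cv2
s=cv2.imread("pics/scene0.png");d=cv2.imread("pics/side0.png")
cv2.imwrite("pics/c1.png",cv2.resize(s[180:330,200:360],None,fx=5,fy=4,interpolation=cv2.INTER_CUBIC)[:600] if 0 else cv2.resize(s[180:330,200:360],None,fx=4,fy=4,interpolation=cv2.INTER_CUBIC))
cv2.imwrite("pics/c2.png",cv2.resize(s[235:350,110:230],None,fx=5,fy=5,interpolation=cv2.INTER_CUBIC))
cv2.imwrite("pics/c3.png",cv2.resize(d[145:265,165:345],None,fx=4,fy=4,interpolation=cv2.INTER_CUBIC))
```

```text
(no output)
```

View pics/c1.png

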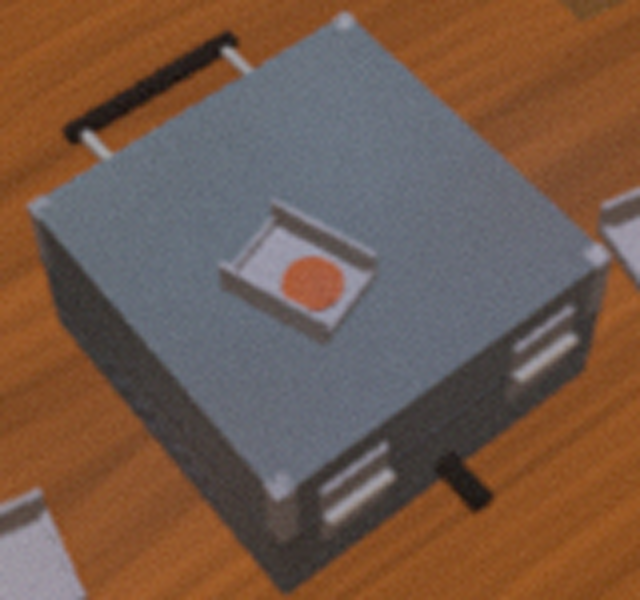

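View pics/c2.png

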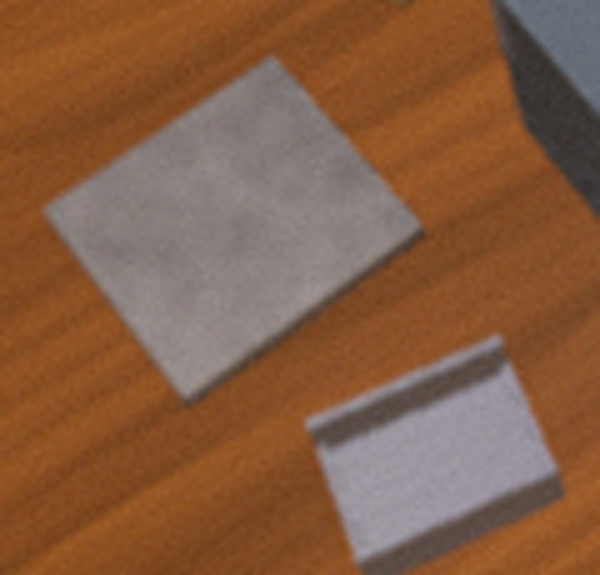

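View pics/c3.png

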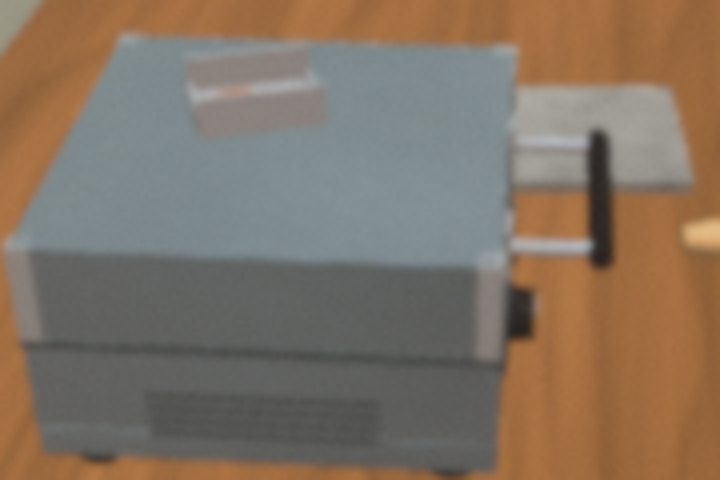

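```bash
cat > h.py <<'E'
import numpy as np, cv2
from workcell import manip
def info(n): return manip.camera_info(n)
def cam(n,pos=None,rot=None):
    c=info(n)
    if n=="wrist":
        M=np.eye(4); M[:3,:3]=rot; M[:3,3]=pos
        W=M@np.array(c["mount"]); R=W[:3,:3].T; t=-R@W[:3,3]
    else: R,t=np.array(c["R"]),np.array(c["t"])
    K=np.array([[c["fx"],0,c["cx"]],[0,c["fy"],c["cy"]],[0,0,1]])
    return K,np.array(c["distortion"],float),R,t
def ray(px,z,C):
    K,D,R,t=C
    u=cv2.undistortPoints(np.array(px,float).reshape(-1,1,2),K,D).reshape(-1,2)
    o=-R.T@t; d=np.c_[u,np.ones(len(u))]@R
    return o+d*((z-o[2])/d[:,2])[:,None]
def proj(X,C):
    K,D,R,t=C
    return cv2.projectPoints(np.array(X,float),cv2.Rodrigues(R)[0],t,K,D)[0].reshape(-1,2)
E
python3 - <<'E'
from h import *
np.set_printoptions(precision=4,suppress=True)
def cr(p,s,o): return (np.array(p,float)+.5)/s-.5+np.array(o)
S=cam("scene");D=cam("side")
for nm,C in(("S",S),("D",D)): print("cam",-C[2].T@C[3])
lid=ray(cr([(42,207),(344,20),(600,253),(280,487)],4,(200,180)),.145,S);print("lidS",lid[:,:2],lid.mean(0))
lid=ray(cr([(515,48),(500,258),(10,240),(122,36)],4,(165,145)),.145,D);print("lidD",lid[:,:2],lid.mean(0))
print("handS",ray(cr([(72,131),(230,42)],4,(200,180)),.118,S))
print("handD",ray(cr([(598,132),(600,262)],4,(165,145)),.118,D))
print("trayS walls",ray(cr([(276,205),(376,260),(222,268),(328,332)],4,(200,180)),.169,S))
print("trayD walls",ray(cr([(187,58),(308,45),(195,99),(325,86)],4,(165,145)),.169,D))
b=ray(cr([(273,58),(45,210),(188,395),(423,230)],5,(110,235)),.012,S);print("board",b,b.mean(0))
E
```

```text
cam [ 1.1025 -0.3763  0.9608]
cam [0.4711 0.6835 0.5608]
lidS [[ 0.5294 -0.1751]
 [ 0.5168  0.0543]
 [ 0.7471  0.0661]
 [ 0.7583 -0.165 ]] [ 0.6379 -0.0549  0.145 ]
lidD [[ 0.5235 -0.1826]
 [ 0.5138  0.0488]
 [ 0.7526  0.0602]
 [ 0.7631 -0.1715]] [ 0.6382 -0.0612  0.145 ]
handS [[ 0.4708 -0.1237  0.118 ]
 [ 0.4686 -0.0026  0.118 ]]
handD [[ 0.4707 -0.1326  0.118 ]
 [ 0.4656  0.0055  0.118 ]]
trayS walls [[ 0.6242 -0.0728  0.169 ]
 [ 0.6876 -0.0496  0.169 ]
 [ 0.6415 -0.1213  0.169 ]
 [ 0.7093 -0.0983  0.169 ]]
trayD walls [[ 0.702  -0.0983  0.169 ]
 [ 0.6378 -0.1226  0.169 ]
 [ 0.6855 -0.0503  0.169 ]
 [ 0.6193 -0.0733  0.169 ]]
board [[ 0.4052 -0.266   0.012 ]
 [ 0.4201 -0.4022  0.012 ]
 [ 0.5561 -0.3859  0.012 ]
 [ 0.5441 -0.2511  0.012 ]] [ 0.4814 -0.3263  0.012 ]
```

The crop shows the tray at scene (274,247) is on the lid, holds the copper disc and is smaller than the bench trays, so it is the right one. Tray ≈ (0.663,-0.086), yaw 0.345; board ≈ (0.481,-0.326); kiln ≈ (0.638,-0.058), yaw 0.05. I'll move above the tray.

>>> arm_command([
  {"dx":20,"dy":-35,"dz":30,"az":-0.18,"grip":100},
  {"dx":33,"dy":-52,"dz":20,"az":-0.18},
  {"dx":33,"dy":-52,"dz":15,"az":-0.18},
  {"dx":33,"dy":-52,"dz":10,"az":-0.18},
  {"dx":33,"dy":-52,"dz":10,"az":-0.18},
  {"dx":33,"dy":-52,"dz":0,"az":-0.18},
  {"dx":33,"dy":-52,"dz":0,"az":-0.18},
  {"dx":33,"dy":-52,"dz":0,"az":-0.18},
  {"dx":33,"dy":-52,"dz":0,"az":-0.18},
  {"dx":33,"dy":-52,"dz":0,"az":-0.18},
  {"dx":33,"dy":-52,"dz":0,"az":-0.18},
  {"dx":20,"dy":-52,"dz":0,"az":-0.18},
])

```text
invalid input at $.motion[0]: expected keys dx, dy, dz, ax, ay, az, grip
```

>>> arm_command([
  {"dx":20,"dy":-35,"dz":30,"ax":0,"ay":0,"az":-0.18,"grip":100},
  {"dx":33,"dy":-52,"dz":20,"ax":0,"ay":0,"az":-0.18,"grip":100},
  {"dx":33,"dy":-52,"dz":15,"ax":0,"ay":0,"az":-0.18,"grip":100},
  {"dx":33,"dy":-52,"dz":10,"ax":0,"ay":0,"az":-0.18,"grip":100},
  {"dx":33,"dy":-52,"dz":10,"ax":0,"ay":0,"az":-0.18,"grip":100},
  {"dx":33,"dy":-52,"dz":0,"ax":0,"ay":0,"az":-0.18,"grip":100},
  {"dx":33,"dy":-52,"dz":0,"ax":0,"ay":0,"az":-0.18,"grip":100},
  {"dx":33,"dy":-52,"dz":0,"ax":0,"ay":0,"az":-0.18,"grip":100},
  {"dx":33,"dy":-52,"dz":0,"ax":0,"ay":0,"az":-0.18,"grip":100},
  {"dx":33,"dy":-52,"dz":0,"ax":0,"ay":0,"az":-0.18,"grip":100},
  {"dx":33,"dy":-52,"dz":0,"ax":0,"ay":0,"az":-0.18,"grip":100},
  {"dx":20,"dy":-52,"dz":0,"ax":0,"ay":0,"az":-0.18,"grip":100},
])

```text
time: 1.6
eef_pos: [0.6309, -0.0217, 0.2914]
ee_rot: [[0.874, 0.485, -0.0], [0.485, -0.874, 0.008], [0.004, -0.007, -1.0]]
force: [-0.3, -0.1, -0.5]
grip_width: 0.0857
```

>>> arm_command([
  {"dx":20,"dy":-40,"dz":0,"ax":0,"ay":0,"az":-0.15,"grip":100},
  {"dx":12,"dy":-24,"dz":0,"ax":0,"ay":0,"az":-0.02,"grip":100},
  {"dx":0,"dy":0,"dz":0,"ax":0,"ay":0,"az":0,"grip":100},
])

```text
time: 1.98
eef_pos: [0.663, -0.0942, 0.2896]
ee_rot: [[0.949, 0.315, -0.002], [0.315, -0.949, 0.004], [-0.0, -0.005, -1.0]]
force: [0.1, 0.0, -0.2]
grip_width: 0.0852
```

Run:
```python
from h import *
s=manip.read_state();print(s["eef_pos"],s["ee_rot"],s["joints"])
im=manip.capture("wrist");cv2.imwrite("pics/w1.png",im[:,:,::-1])
np.savez("w1.npz",p=s["eef_pos"],r=s["ee_rot"])
```

```text
[ 0.66304486 -0.09419431  0.28960516] [[ 9.48980250e-01  3.15331237e-01 -1.64229654e-03]
 [ 3.15335481e-01 -9.48969652e-01  4.48709038e-03]
 [-1.43569821e-04 -4.77603452e-03 -9.99988584e-01]] [-0.38758582  0.50084076  0.71005955  1.49344663 -0.33756064  1.27420267
 -0.88834987]
```

View pics/w1.png

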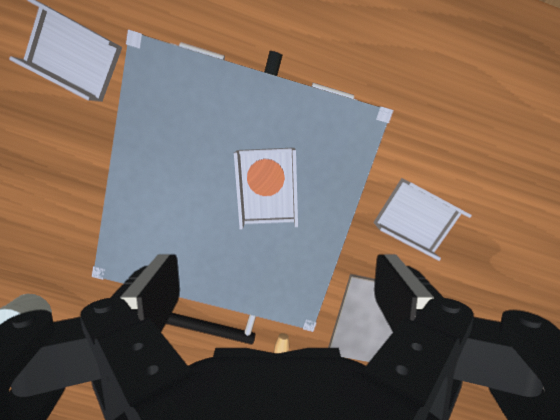

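Run:
```python
import cv2
s=cv2.imread("pics/w1.png")
cv2.imwrite("pics/w1c.png",cv2.resize(s[135:245,210:325],None,fx=5,fy=5,interpolation=cv2.INTER_CUBIC))
```

```text
(no output)
```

View pics/w1c.png

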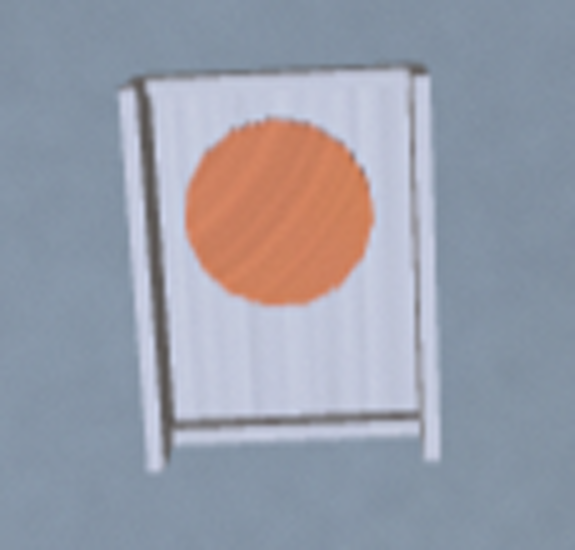

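Run:
```python
from h import *
np.set_printoptions(precision=4,suppress=True)
w=np.load("w1.npz");C=cam("wrist",w["p"],w["r"])
cr=lambda p,s,o:(np.array(p,float)+.5)/s-.5+np.array(o)
P=ray(cr([(120,90),(148,470),(430,75),(439,460)],5,(210,135)),.169,C)
print(P,P.mean(0)); 
for a,b in((0,1),(2,3)):
    d=P[a]-P[b];print(np.hypot(*d[:2]),np.arctan2(d[1],d[0]))
d=P[0]-P[2];print(np.hypot(*d[:2]))
c=ray([(128,35),(390,110),(311,329),(94,270)],.145,C) ;print("lid",c,c.mean(0))
print("disc",ray(cr([(280,212)],5,(210,135)),.151,C))
```

```text
[[ 0.6857 -0.0478  0.169 ]
 [ 0.6206 -0.0723  0.169 ]
 [ 0.705  -0.0978  0.169 ]
 [ 0.6394 -0.1225  0.169 ]] [ 0.6627 -0.0851  0.169 ]
0.06952411044382008 0.35991222578751547
0.07009544423823214 0.35898167550537297
0.05365427233517027
lid [[ 0.7494  0.0681  0.145 ]
 [ 0.7634 -0.169   0.145 ]
 [ 0.526  -0.1792  0.145 ]
 [ 0.5212  0.0571  0.145 ]] [ 0.64   -0.0558  0.145 ]
disc [[ 0.6708 -0.081   0.151 ]]
```

>>> arm_command([
  {"dx":0,"dy":9,"dz":-20,"ax":0,"ay":0,"az":0.039,"grip":100},
  {"dx":0,"dy":0,"dz":-35,"ax":0,"ay":0,"az":0,"grip":100},
  {"dx":0,"dy":0,"dz":-30,"ax":0,"ay":0,"az":0,"grip":100},
  {"dx":0,"dy":0,"dz":0,"ax":0,"ay":0,"az":0,"grip":100},
])

```text
time: 2.52
eef_pos: [0.6617, -0.0747, 0.2024]
ee_rot: [[0.931, 0.365, -0.003], [0.365, -0.931, 0.011], [0.001, -0.011, -1.0]]
force: [0.1, 0.1, 1.0]
grip_width: 0.0854
```

>>> arm_command([
  {"dx":1,"dy":-10,"dz":0,"ax":-0.011,"ay":-0.003,"az":-0.014,"grip":100},
  {"dx":0,"dy":0,"dz":0,"ax":0,"ay":0,"az":0,"grip":100},
])

```text
time: 2.78
eef_pos: [0.6639, -0.0842, 0.205]
ee_rot: [[0.936, 0.353, 0.004], [0.353, -0.936, -0.0], [0.003, 0.002, -1.0]]
force: [-0.0, -0.3, 0.1]
grip_width: 0.0856
```

Aligned within 1 mm. Descend to about 0.159.

>>> arm_command([
  {"dx":-1,"dy":-1,"dz":-20,"ax":0,"ay":0,"az":0,"grip":100},
  {"dx":0,"dy":-1,"dz":-18,"ax":0,"ay":0,"az":0,"grip":100},
  {"dx":0,"dy":0,"dz":0,"ax":0,"ay":0,"az":0,"grip":100},
])

```text
time: 3.15
eef_pos: [0.663, -0.0862, 0.1654]
ee_rot: [[0.936, 0.353, 0.005], [0.353, -0.936, 0.0], [0.005, 0.002, -1.0]]
force: [-0.8, 0.6, 0.5]
grip_width: 0.0853
```

>>> arm_command([
  {"dx":0,"dy":1,"dz":-5,"ax":0,"ay":0,"az":0,"grip":100},
  {"dx":0,"dy":0,"dz":0,"ax":0,"ay":0,"az":0,"grip":100},
  {"dx":0,"dy":0,"dz":0,"ax":0,"ay":0,"az":0,"grip":50},
  {"dx":0,"dy":0,"dz":0,"ax":0,"ay":0,"az":0,"grip":30},
  {"dx":0,"dy":0,"dz":0,"ax":0,"ay":0,"az":0,"grip":20},
  {"dx":0,"dy":0,"dz":0,"ax":0,"ay":0,"az":0,"grip":20},
  {"dx":0,"dy":0,"dz":0,"ax":0,"ay":0,"az":0,"grip":20},
  {"dx":0,"dy":0,"dz":0,"ax":0,"ay":0,"az":0,"grip":20},
])

```text
time: 4.15
eef_pos: [0.6639, -0.0854, 0.1611]
ee_rot: [[0.936, 0.353, 0.007], [0.353, -0.936, 0.0], [0.007, 0.002, -1.0]]
force: [1.1, -0.4, -0.2]
grip_width: 0.0174
```

Width is 17 mm, so the jaws may have closed above the walls. I'll look.

Run:
```python
from h import *
for n in("wrist","side"):
    im=manip.capture(n)[:,:,::-1]
    if n=="side": im=cv2.resize(im[100:250,150:350],None,fx=4,fy=4,interpolation=cv2.INTER_CUBIC)
    cv2.imwrite(f"pics/{n}2.png",im)
```

```text
(no output)
```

View pics/wrist2.png

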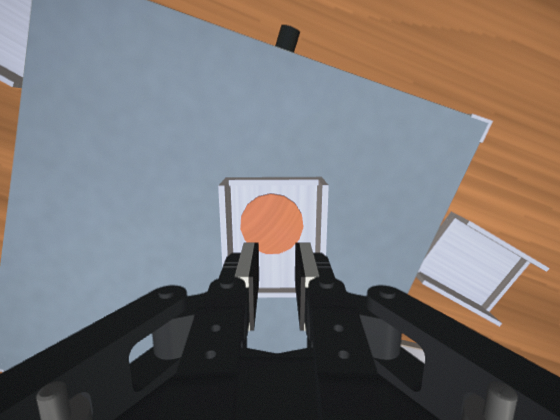

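View pics/side2.png

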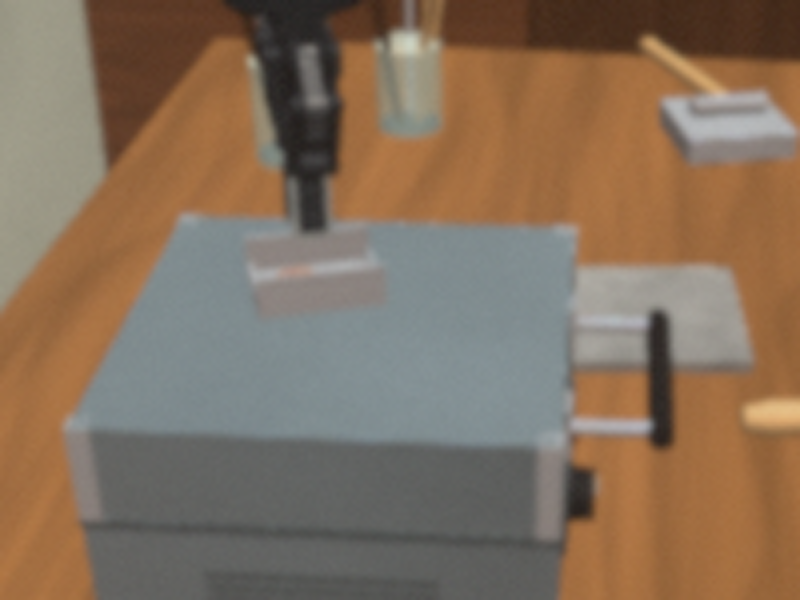

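Run:
```python
from h import *
np.set_printoptions(precision=4,suppress=True)
s=manip.read_state();p=s["eef_pos"];r=s["ee_rot"];print(p,s["grip_width"],s["time"])
D=cam("side");W=cam("wrist",p,r)
for dz in(0.03,.02,.01,0,-.008):
    X=[p+np.array([0,0,dz])]
    a=proj(X,D)[0];print(dz,a,(a-[150,100])*4,proj(X,W)[0])
# finger tips in world with grip
```

```text
[ 0.6639 -0.0854  0.1611] 0.016826398121756642 4.25
0.03 [226.1957 153.4178] [304.783  213.6712] [274.8638 268.8844]
0.02 [226.4904 157.5909] [305.9617 230.3638] [274.9199 259.5831]
0.01 [226.782  161.7131] [307.1279 246.8524] [274.9693 251.3726]
0 [227.0704 165.7851] [308.2817 263.1404] [275.0132 244.0712]
-0.008 [227.299  169.0071] [309.196  276.0285] [275.045  238.7874]
```

Run:
```python
from h import *
a=cv2.imread("pics/wrist2.png")[170:310,200:350]
cv2.imwrite("pics/w2c.png",cv2.resize(a,None,fx=4,fy=4,interpolation=cv2.INTER_CUBIC))
im=manip.capture("side")[120:190,195:265,::-1]
cv2.imwrite("pics/s2c.png",cv2.resize(im,None,fx=8,fy=8,interpolation=cv2.INTER_CUBIC))
```

```text
(no output)
```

View pics/w2c.png

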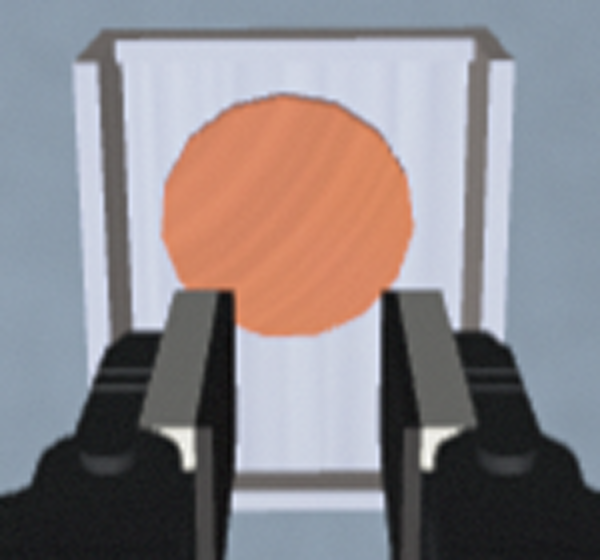

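View pics/s2c.png

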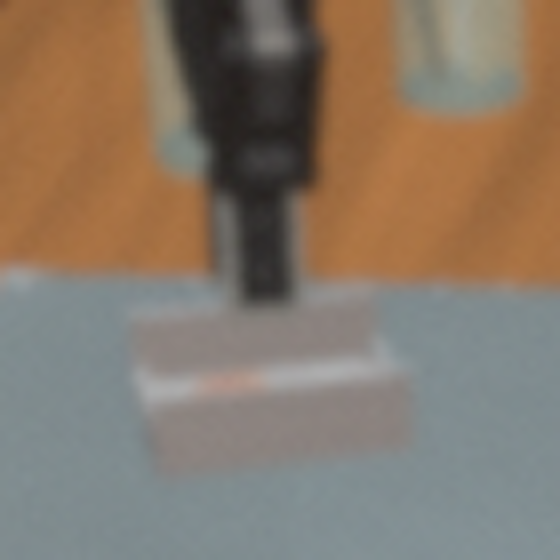

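In the pictures the nearly closed fingertips stand at z≈0.181, about 20 mm behind the reported TCP and not 8 mm ahead, so the jaws closed above the walls. The tray is untouched. I'll open, go about 31 mm deeper watching the force, and close again.

>>> arm_command([
  {"dx":0,"dy":0,"dz":8,"ax":0,"ay":0,"az":0,"grip":100},
  {"dx":0,"dy":0,"dz":0,"ax":0,"ay":-0.007,"az":0,"grip":100},
  {"dx":0,"dy":0,"dz":0,"ax":0,"ay":0,"az":0,"grip":100},
  {"dx":0,"dy":0,"dz":0,"ax":0,"ay":0,"az":0,"grip":100},
  {"dx":0,"dy":0,"dz":0,"ax":0,"ay":0,"az":0,"grip":100},
  {"dx":0,"dy":0,"dz":0,"ax":0,"ay":0,"az":0,"grip":100},
])

```text
time: 5.05
eef_pos: [0.6639, -0.0854, 0.1698]
ee_rot: [[0.936, 0.353, 0.015], [0.353, -0.936, 0.0], [0.014, 0.005, -1.0]]
force: [0.3, 0.6, 0.1]
grip_width: 0.0852
```

>>> arm_command([
  {"dx":-1,"dy":0,"dz":0,"ax":0,"ay":0.014,"az":0,"grip":100},
  {"dx":0,"dy":0,"dz":-15,"ax":0,"ay":0,"az":0,"grip":100},
  {"dx":0,"dy":0,"dz":-15,"ax":0,"ay":0,"az":0,"grip":100},
  {"dx":0,"dy":0,"dz":0,"ax":0,"ay":0,"az":0,"grip":100},
])

```text
time: 5.55
eef_pos: [0.6621, -0.0851, 0.1365]
ee_rot: [[0.936, 0.353, -0.002], [0.353, -0.936, 0.0], [-0.002, -0.001, -1.0]]
force: [-0.5, -0.0, -0.4]
grip_width: 0.0858
```

>>> arm_command([
  {"dx":1,"dy":0,"dz":-6,"ax":0,"ay":0,"az":0,"grip":100},
  {"dx":0,"dy":0,"dz":0,"ax":0,"ay":0,"az":0,"grip":80},
  {"dx":0,"dy":0,"dz":0,"ax":0,"ay":0,"az":0,"grip":50},
  {"dx":0,"dy":0,"dz":0,"ax":0,"ay":0,"az":0,"grip":50},
  {"dx":0,"dy":0,"dz":0,"ax":0,"ay":0,"az":0,"grip":50},
])

```text
time: 6.18
eef_pos: [0.6635, -0.0852, 0.1308]
ee_rot: [[0.936, 0.353, -0.002], [0.353, -0.936, 0.0], [-0.001, -0.001, -1.0]]
force: [0.6, -0.4, -1.5]
grip_width: 0.0523
```

Run:
```python
from h import *
im=manip.capture("side")[120:190,175:265,::-1]
cv2.imwrite("pics/s3c.png",cv2.resize(im,None,fx=6,fy=6,interpolation=cv2.INTER_CUBIC))
```

```text
(no output)
```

View pics/s3c.png

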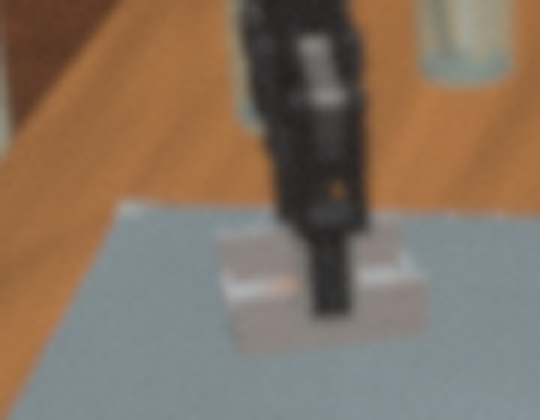

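The side crop shows the pad over the near wall, tip about 15 mm below its top. The jaws stopped at 52 mm, so the tray is held. I'll lift.

>>> arm_command([
  {"dx":0,"dy":0,"dz":0,"ax":0,"ay":0,"az":0,"grip":40},
  {"dx":0,"dy":0,"dz":5,"ax":0,"ay":0,"az":0,"grip":40},
  {"dx":0,"dy":0,"dz":15,"ax":0,"ay":0,"az":0,"grip":40},
  {"dx":0,"dy":0,"dz":20,"ax":0,"ay":0,"az":0,"grip":40},
  {"dx":0,"dy":0,"dz":15,"ax":0,"ay":0,"az":0,"grip":40},
  {"dx":0,"dy":0,"dz":0,"ax":0,"ay":0,"az":0,"grip":40},
])

```text
time: 6.98
eef_pos: [0.6641, -0.0855, 0.1911]
ee_rot: [[0.936, 0.353, 0.001], [0.353, -0.936, 0.0], [0.001, 0.0, -1.0]]
force: [0.5, 0.8, -2.6]
grip_width: 0.0525
```

Run:
```python
from h import *
im=manip.capture("wrist")[:,:,::-1]
cv2.imwrite("pics/w4.png",im)
```

```text
(no output)
```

View pics/w4.png

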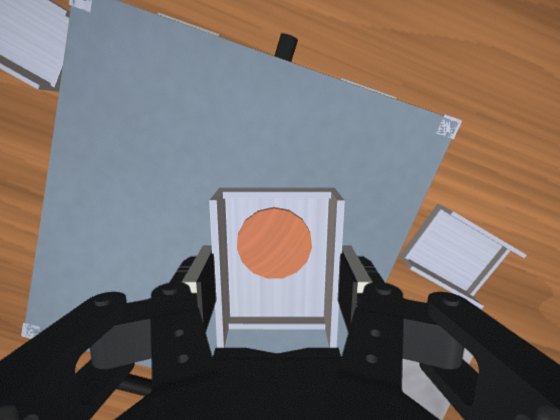

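The tray is up and level in the jaws with the disc in it (disc at 274,243). Now carry it to above the board.

>>> arm_command([
  {"dx":-8,"dy":-10,"dz":5,"ax":0,"ay":0,"az":0,"grip":40},
  {"dx":-16,"dy":-21,"dz":0,"ax":0,"ay":0,"az":0,"grip":40},
  {"dx":-22,"dy":-29,"dz":0,"ax":0,"ay":0,"az":0,"grip":40},
  {"dx":-22,"dy":-29,"dz":0,"ax":0,"ay":0,"az":0,"grip":40},
  {"dx":-22,"dy":-29,"dz":0,"ax":0,"ay":0,"az":0,"grip":40},
  {"dx":-22,"dy":-29,"dz":0,"ax":0,"ay":0,"az":0,"grip":40},
  {"dx":-22,"dy":-29,"dz":0,"ax":0,"ay":0,"az":0,"grip":40},
  {"dx":-20,"dy":-27,"dz":0,"ax":0,"ay":0,"az":0,"grip":40},
  {"dx":-14,"dy":-18,"dz":0,"ax":0,"ay":0,"az":0,"grip":40},
  {"dx":-8,"dy":-10,"dz":0,"ax":0,"ay":0,"az":0,"grip":40},
  {"dx":0,"dy":0,"dz":0,"ax":0,"ay":0,"az":0,"grip":40},
])

```text
time: 8.4
eef_pos: [0.4614, -0.3356, 0.1917]
ee_rot: [[0.942, 0.336, -0.012], [0.336, -0.942, 0.0], [-0.011, -0.004, -1.0]]
force: [-0.1, 0.6, -1.6]
grip_width: 0.0522
```

>>> arm_command([
  {"dx":14,"dy":6,"dz":-10,"ax":0,"ay":-0.011,"az":0,"grip":40},
  {"dx":5,"dy":3,"dz":-25,"ax":0,"ay":0,"az":0,"grip":40},
  {"dx":0,"dy":0,"dz":-35,"ax":0,"ay":0,"az":0,"grip":40},
  {"dx":0,"dy":0,"dz":-35,"ax":0,"ay":0,"az":0,"grip":40},
  {"dx":0,"dy":0,"dz":-20,"ax":0,"ay":0,"az":0,"grip":40},
  {"dx":0,"dy":0,"dz":-10,"ax":0,"ay":0,"az":0,"grip":40},
  {"dx":0,"dy":0,"dz":0,"ax":0,"ay":0,"az":0,"grip":40},
])

```text
time: 9.28
eef_pos: [0.4904, -0.3163, 0.049]
ee_rot: [[0.937, 0.35, 0.004], [0.35, -0.937, 0.005], [0.005, -0.003, -1.0]]
force: [-0.0, 1.5, -1.0]
grip_width: 0.0524
```

Run:
```python
from h import *
im=manip.capture("scene")[200:350,90:250,::-1]
cv2.imwrite("pics/s5.png",cv2.resize(im,None,fx=4,fy=4,interpolation=cv2.INTER_CUBIC))
```

```text
(no output)
```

View pics/s5.png

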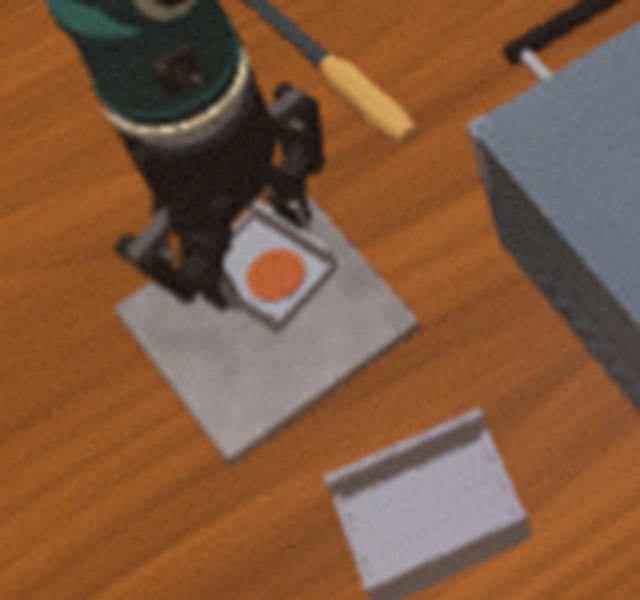

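>>> arm_command([
  {"dx":-9,"dy":-10,"dz":-10,"ax":-0.004,"ay":0.003,"az":0,"grip":40},
  {"dx":0,"dy":0,"dz":-15,"ax":0,"ay":0,"az":0,"grip":40},
  {"dx":0,"dy":0,"dz":-10,"ax":0,"ay":0,"az":0,"grip":40},
  {"dx":0,"dy":0,"dz":0,"ax":0,"ay":0,"az":0,"grip":40},
  {"dx":0,"dy":0,"dz":0,"ax":0,"ay":0,"az":0,"grip":40},
])

```text
time: 9.95
eef_pos: [0.4821, -0.3288, 0.0143]
ee_rot: [[0.937, 0.349, 0.005], [0.349, -0.937, -0.002], [0.004, 0.004, -1.0]]
force: [0.0, -0.5, -2.0]
grip_width: 0.0524
```

>>> arm_command([
  {"dx":0,"dy":1,"dz":-10,"ax":0,"ay":0.004,"az":0,"grip":40},
  {"dx":0,"dy":0,"dz":0,"ax":0,"ay":0,"az":0,"grip":40},
  {"dx":0,"dy":0,"dz":-3,"ax":0,"ay":0,"az":0,"grip":40},
  {"dx":0,"dy":0,"dz":0,"ax":0,"ay":0,"az":0,"grip":40},
])

```text
time: 10.45
eef_pos: [0.4828, -0.3275, 0.0008]
ee_rot: [[0.937, 0.349, 0.002], [0.349, -0.937, -0.002], [0.001, 0.003, -1.0]]
force: [0.2, 0.6, -1.7]
grip_width: 0.0523
```

>>> arm_command([
  {"dx":0,"dy":0,"dz":-2,"ax":0,"ay":0,"az":0,"grip":40},
  {"dx":0,"dy":0,"dz":0,"ax":0,"ay":0,"az":0,"grip":40},
])

```text
time: 10.7
eef_pos: [0.4829, -0.3276, -0.0011]
ee_rot: [[0.937, 0.349, 0.002], [0.349, -0.937, -0.002], [0.001, 0.003, -1.0]]
force: [-0.8, 0.3, -2.4]
grip_width: 0.0525
```

>>> arm_command([
  {"dx":0,"dy":0,"dz":-2,"ax":0,"ay":0,"az":0,"grip":40},
  {"dx":0,"dy":0,"dz":0,"ax":0,"ay":0,"az":0,"grip":40},
])

```text
time: 10.95
eef_pos: [0.4832, -0.3279, -0.0022]
ee_rot: [[0.937, 0.349, 0.003], [0.349, -0.937, -0.002], [0.002, 0.003, -1.0]]
force: [0.2, 0.1, -1.5]
grip_width: 0.0522
```

>>> arm_command([
  {"dx":0,"dy":0,"dz":0,"ax":0,"ay":0,"az":0,"grip":70},
  {"dx":0,"dy":0,"dz":0,"ax":0,"ay":0,"az":0,"grip":100},
  {"dx":0,"dy":0,"dz":0,"ax":0,"ay":0,"az":0,"grip":100},
  {"dx":0,"dy":0,"dz":0,"ax":0,"ay":0,"az":0,"grip":100},
  {"dx":0,"dy":0,"dz":0,"ax":0,"ay":0,"az":0,"grip":100},
  {"dx":0,"dy":0,"dz":0,"ax":0,"ay":0,"az":0,"grip":100},
])

```text
time: 11.7
eef_pos: [0.4837, -0.3283, -0.0021]
ee_rot: [[0.937, 0.349, 0.004], [0.349, -0.937, -0.003], [0.003, 0.004, -1.0]]
force: [0.4, -0.4, 0.3]
grip_width: 0.0852
```

>>> arm_command([
  {"dx":0,"dy":0,"dz":15,"ax":0,"ay":0,"az":0,"grip":100},
  {"dx":0,"dy":0,"dz":25,"ax":0,"ay":0,"az":0,"grip":100},
  {"dx":0,"dy":0,"dz":40,"ax":0,"ay":0,"az":0,"grip":100},
  {"dx":0,"dy":0,"dz":50,"ax":0,"ay":0,"az":0,"grip":100},
  {"dx":0,"dy":0,"dz":50,"ax":0,"ay":0,"az":0,"grip":100},
  {"dx":0,"dy":0,"dz":50,"ax":0,"ay":0,"az":0,"grip":100},
  {"dx":0,"dy":0,"dz":20,"ax":0,"ay":0,"az":0,"grip":100},
  {"dx":0,"dy":0,"dz":0,"ax":0,"ay":0,"az":0,"grip":100},
])

```text
time: 12.7
eef_pos: [0.4817, -0.329, 0.2625]
ee_rot: [[0.938, 0.346, 0.009], [0.346, -0.938, -0.004], [0.007, 0.007, -1.0]]
force: [0.1, 0.4, 0.5]
grip_width: 0.0853
```

Run:
```python
from h import *
s=manip.read_state();print(s["eef_pos"],s["joints"])
im=manip.capture("wrist")[:,:,::-1]
cv2.imwrite("pics/w6.png",im);np.savez("w6.npz",p=s["eef_pos"],r=s["ee_rot"])
```

```text
[ 0.48174728 -0.32895425  0.26246217] [-0.0705047   0.35600076  0.78650983  1.76036203 -0.27901078  1.13021675
 -0.41423362]
```

View pics/w6.png

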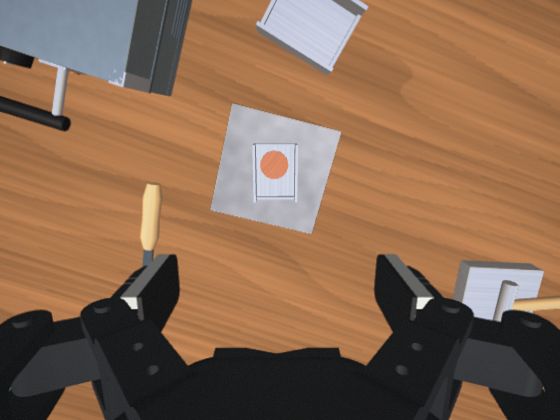

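The tray stands centred on the board (tray centre 275,172; board centre 274,170) with the disc in it. Now to the handle.

>>> arm_command([
  {"dx":-2,"dy":30,"dz":0,"ax":0,"ay":0,"az":0.17,"grip":100},
  {"dx":-2,"dy":38,"dz":0,"ax":0,"ay":0,"az":0.18,"grip":100},
  {"dx":-2,"dy":38,"dz":0,"ax":0,"ay":0,"az":0.18,"grip":100},
  {"dx":-2,"dy":38,"dz":0,"ax":0,"ay":0,"az":0.18,"grip":100},
  {"dx":-2,"dy":38,"dz":0,"ax":0,"ay":0,"az":0.18,"grip":80},
  {"dx":-2,"dy":38,"dz":0,"ax":0,"ay":0,"az":0.18,"grip":60},
  {"dx":-2,"dy":30,"dz":0,"ax":0,"ay":0,"az":0.15,"grip":50},
  {"dx":0,"dy":0,"dz":0,"ax":0,"ay":0,"az":0,"grip":50},
  {"dx":0,"dy":0,"dz":0,"ax":0,"ay":0,"az":0,"grip":50},
])

```text
time: 13.88
eef_pos: [0.4573, -0.0703, 0.2503]
ee_rot: [[-0.04, 0.999, -0.012], [0.999, 0.04, -0.002], [-0.001, -0.012, -1.0]]
force: [-0.1, 0.6, -0.9]
grip_width: 0.0429
```

Run:
```python
from h import *
s=manip.read_state();print(s["eef_pos"],s["ee_rot"],s["joints"],s["grip_width"])
im=manip.capture("wrist")[:,:,::-1]
cv2.imwrite("pics/w7.png",im);np.savez("w7.npz",p=s["eef_pos"],r=s["ee_rot"])
```

```text
[ 0.45727316 -0.07031383  0.25027168] [[-0.03962369  0.99913821 -0.01236095]
 [ 0.99921416  0.03960814 -0.00150025]
 [-0.00100936 -0.01241068 -0.99992248]] [-0.36116637  0.09906033  0.47555347  2.01393763 -0.04884049  1.05216587
  0.17677337] 0.04289584356368204
```

View pics/w7.png

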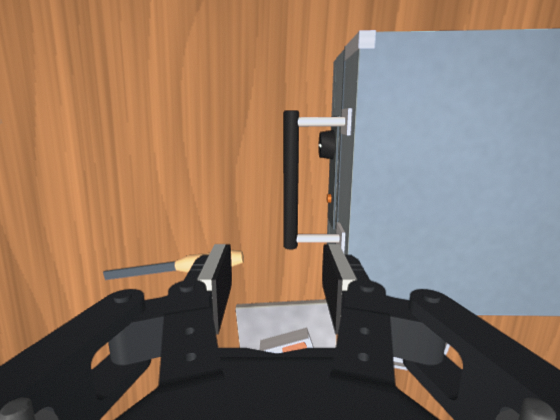

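Run:
```python
from h import *
np.set_printoptions(precision=4,suppress=True)
w=np.load("w7.npz");C=cam("wrist",w["p"],w["r"])
P=ray([(290.5,112),(290.5,248)],.115,C);print(P,P.mean(0))
P=ray([(368,33)],.145,C);print(P)
K,D,R,t=C
```

```text
[[ 0.4657 -0.001   0.115 ]
 [ 0.4721 -0.1294  0.115 ]] [ 0.4689 -0.0652  0.115 ]
[[0.5194 0.0568 0.145 ]]
```

>>> arm_command([
  {"dx":11,"dy":5,"dz":0,"ax":0,"ay":-0.012,"az":0.01,"grip":50},
  {"dx":0,"dy":0,"dz":-40,"ax":0,"ay":0,"az":0,"grip":50},
  {"dx":0,"dy":0,"dz":-50,"ax":0,"ay":0,"az":0,"grip":50},
  {"dx":0,"dy":0,"dz":0,"ax":0,"ay":0,"az":0,"grip":50},
])

```text
time: 14.42
eef_pos: [0.4717, -0.0674, 0.1588]
ee_rot: [[-0.044, 0.999, 0.005], [0.999, 0.044, -0.003], [-0.003, 0.005, -1.0]]
force: [-0.4, -0.9, 1.1]
grip_width: 0.0428
```

>>> arm_command([
  {"dx":-3,"dy":2,"dz":-20,"ax":0,"ay":0.005,"az":0,"grip":50},
  {"dx":0,"dy":0,"dz":-25,"ax":0,"ay":0,"az":0,"grip":50},
  {"dx":0,"dy":0,"dz":0,"ax":0,"ay":0,"az":0,"grip":50},
])

```text
time: 14.8
eef_pos: [0.4738, -0.0667, 0.1178]
ee_rot: [[-0.042, 0.999, 0.008], [0.999, 0.042, -0.003], [-0.003, 0.008, -1.0]]
force: [-0.4, -0.2, 1.1]
grip_width: 0.0429
```

Run:
```python
from h import *
im=manip.capture("side")[130:230,220:360,::-1]
cv2.imwrite("pics/s8.png",cv2.resize(im,None,fx=5,fy=5,interpolation=cv2.INTER_CUBIC))
cv2.imwrite("pics/w8.png",manip.capture("wrist")[:,:,::-1])
```

```text
(no output)
```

View pics/s8.png

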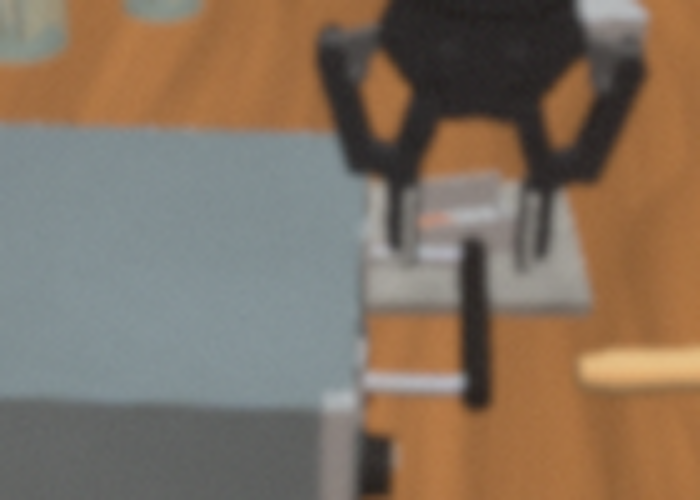

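View pics/w8.png

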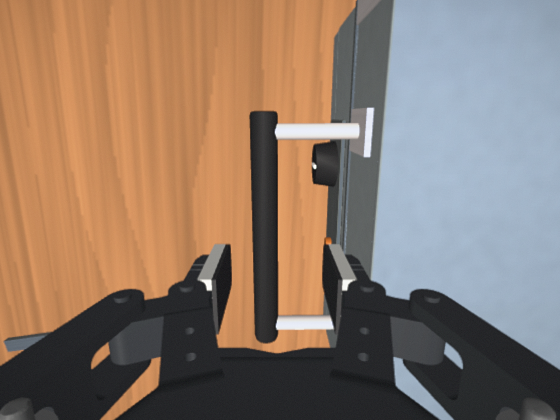

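>>> arm_command([
  {"dx":-6,"dy":1,"dz":0,"ax":0,"ay":0.008,"az":0,"grip":50},
  {"dx":0,"dy":0,"dz":0,"ax":0,"ay":0,"az":0,"grip":45},
  {"dx":0,"dy":0,"dz":-15,"ax":0,"ay":0,"az":0,"grip":45},
  {"dx":0,"dy":0,"dz":0,"ax":0,"ay":0,"az":0,"grip":45},
])

```text
time: 15.4
eef_pos: [0.4707, -0.0656, 0.1063]
ee_rot: [[-0.042, 0.999, 0.008], [0.999, 0.042, -0.002], [-0.002, 0.008, -1.0]]
force: [-0.6, 0.4, 0.3]
grip_width: 0.0384
```

>>> arm_command([
  {"dx":-2,"dy":0,"dz":-12,"ax":0,"ay":0.008,"az":0,"grip":45},
  {"dx":0,"dy":0,"dz":-10,"ax":0,"ay":0,"az":0,"grip":45},
  {"dx":0,"dy":0,"dz":0,"ax":0,"ay":0,"az":0,"grip":45},
])

```text
time: 15.78
eef_pos: [0.468, -0.0657, 0.082]
ee_rot: [[-0.042, 0.999, -0.002], [0.999, 0.042, -0.002], [-0.002, -0.002, -1.0]]
force: [-0.3, 0.4, -0.8]
grip_width: 0.0387
```

Run:
```python
from h import *
im=manip.capture("side")[130:230,220:360,::-1]
cv2.imwrite("pics/s9.png",cv2.resize(im,None,fx=5,fy=5,interpolation=cv2.INTER_CUBIC))
cv2.imwrite("pics/w9.png",manip.capture("wrist")[:,:,::-1])
```

```text
(no output)
```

View pics/s9.png

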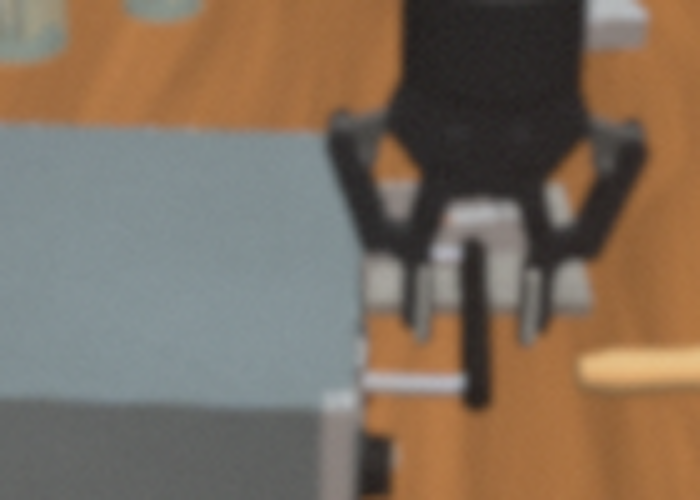

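View pics/w9.png

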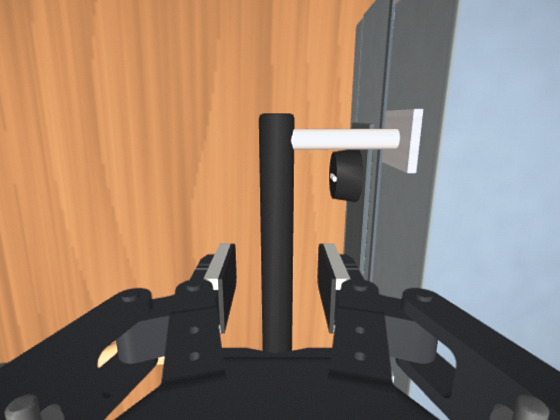

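Fingertips are about 10 mm below the bar axis, with the bar centred (277 in the wrist view). I'll narrow the jaws, go 4 mm deeper and grip.

>>> arm_command([
  {"dx":1,"dy":0,"dz":0,"ax":0,"ay":0,"az":0,"grip":32},
  {"dx":0,"dy":0,"dz":-4,"ax":0,"ay":0,"az":0,"grip":32},
  {"dx":0,"dy":0,"dz":0,"ax":0,"ay":0,"az":0,"grip":10},
  {"dx":0,"dy":0,"dz":0,"ax":0,"ay":0,"az":0,"grip":5},
  {"dx":0,"dy":0,"dz":0,"ax":0,"ay":0,"az":0,"grip":5},
  {"dx":0,"dy":0,"dz":0,"ax":0,"ay":0,"az":0,"grip":5},
])

```text
time: 16.62
eef_pos: [0.4684, -0.0658, 0.0791]
ee_rot: [[-0.042, 0.999, -0.003], [0.999, 0.042, -0.001], [-0.001, -0.003, -1.0]]
force: [-1.3, 0.3, 0.4]
grip_width: 0.012
```

Gripped: 12 mm reading, which matches the 14 mm bar with the same 2 mm bias seen on the tray. I'll start the lift along the hinge arc (radius 296 mm), a short stretch first.

>>> arm_command([
  {"dx":0.5,"dy":0,"dz":5,"ax":0,"ay":0,"az":0,"grip":5},
  {"dx":1,"dy":0,"dz":9.5,"ax":0,"ay":0,"az":0,"grip":5},
  {"dx":2.3,"dy":0.1,"dz":14.4,"ax":0,"ay":0,"az":0,"grip":5},
  {"dx":3,"dy":0.1,"dz":14.2,"ax":0,"ay":0,"az":0,"grip":5},
  {"dx":0,"dy":0,"dz":0,"ax":0,"ay":0,"az":0,"grip":5},
])

```text
time: 17.25
eef_pos: [0.4756, -0.0655, 0.1249]
ee_rot: [[-0.043, 0.999, -0.003], [0.999, 0.043, -0.002], [-0.002, -0.003, -1.0]]
force: [0.5, -1.3, -3.3]
grip_width: 0.012
```

Run:
```python
from h import *
im=manip.capture("side")[90:230,160:360,::-1]
cv2.imwrite("pics/s10.png",cv2.resize(im,None,fx=4,fy=4,interpolation=cv2.INTER_CUBIC))
```

```text
(no output)
```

View pics/s10.png

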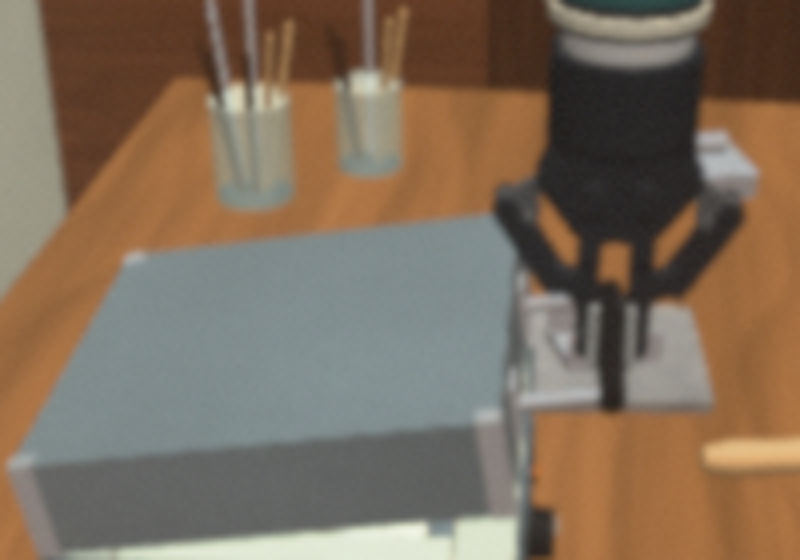

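The lid is rising with the handle (side crop shows it open about 9°). Continue.

>>> arm_command([
  {"dx":2,"dy":0.1,"dz":8,"ax":0,"ay":0,"az":0,"grip":5},
  {"dx":4.2,"dy":0.2,"dz":14,"ax":0,"ay":0,"az":0,"grip":5},
  {"dx":4.9,"dy":0.2,"dz":13.7,"ax":0,"ay":0,"az":0,"grip":5},
  {"dx":5.5,"dy":0.3,"dz":13.4,"ax":0,"ay":0,"az":0,"grip":5},
  {"dx":6.2,"dy":0.3,"dz":13.1,"ax":0,"ay":0,"az":0,"grip":5},
  {"dx":6.8,"dy":0.3,"dz":12.8,"ax":0,"ay":0,"az":0,"grip":5},
  {"dx":4,"dy":0.2,"dz":7,"ax":0,"ay":0,"az":0,"grip":5},
  {"dx":0,"dy":0,"dz":0,"ax":0,"ay":0,"az":0,"grip":5},
])

```text
time: 18.3
eef_pos: [0.5107, -0.0639, 0.2117]
ee_rot: [[-0.042, 0.999, -0.005], [0.999, 0.042, -0.002], [-0.002, -0.005, -1.0]]
force: [-0.1, 0.4, -4.6]
grip_width: 0.0113
```

>>> arm_command([
  {"dx":5,"dy":0.2,"dz":6.5,"ax":0,"ay":0,"az":0,"grip":5},
  {"dx":8.4,"dy":0.4,"dz":11.8,"ax":0,"ay":0,"az":0,"grip":5},
  {"dx":9,"dy":0.4,"dz":11.4,"ax":0,"ay":0,"az":0,"grip":5},
  {"dx":9.5,"dy":0.4,"dz":11,"ax":0,"ay":0,"az":0,"grip":5},
  {"dx":10,"dy":0.4,"dz":10.5,"ax":0,"ay":0,"az":0,"grip":5},
  {"dx":7,"dy":0.3,"dz":7,"ax":0,"ay":0,"az":0,"grip":5},
  {"dx":4,"dy":0.2,"dz":4,"ax":0,"ay":0,"az":0,"grip":5},
  {"dx":0,"dy":0,"dz":0,"ax":0,"ay":0,"az":0,"grip":5},
])

```text
time: 19.3
eef_pos: [0.5637, -0.0615, 0.278]
ee_rot: [[-0.042, 0.999, -0.013], [0.999, 0.042, -0.002], [-0.001, -0.013, -1.0]]
force: [-3.8, 0.0, -0.4]
grip_width: 0.0116
```

Run:
```python
from h import *
im=manip.capture("side")[:,:,::-1]
cv2.imwrite("pics/s11.png",im)
cv2.imwrite("pics/c11.png",manip.capture("scene")[:,:,::-1])
```

```text
(no output)
```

View pics/s11.png

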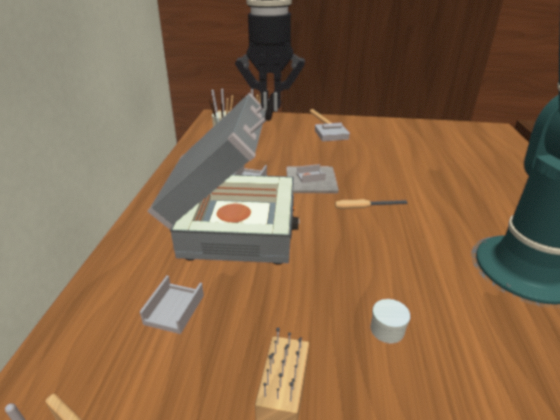

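View pics/c11.png

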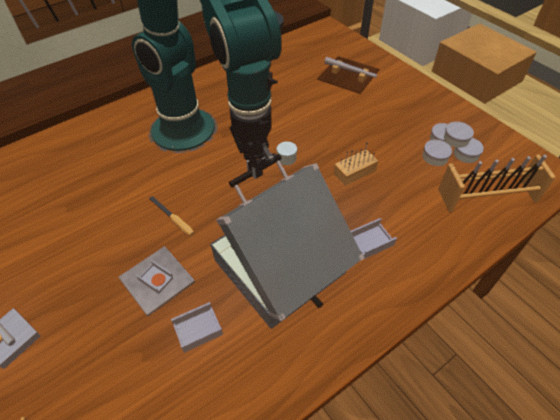

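The lid is up near 45° and held; the tray with disc is on the board at scene (156,278), and the other things look unmoved. I'll nudge to relieve the x-force, then check the angle against a projected model.

>>> arm_command([
  {"dx":3,"dy":0,"dz":1,"ax":0,"ay":0,"az":0,"grip":5},
  {"dx":1,"dy":0,"dz":1,"ax":0,"ay":0,"az":0,"grip":5},
  {"dx":0,"dy":0,"dz":0,"ax":0,"ay":0,"az":0,"grip":5},
  {"dx":0,"dy":0,"dz":0,"ax":0,"ay":0,"az":0,"grip":5},
])

```text
time: 19.9
eef_pos: [0.5655, -0.0613, 0.2797]
ee_rot: [[-0.042, 0.999, -0.016], [0.999, 0.042, -0.0], [0.0, -0.016, -1.0]]
force: [-3.9, -0.5, -0.3]
grip_width: 0.0118
```

Run:
```python
from h import *
s=manip.read_state();print(s["eef_pos"],s["force"],s["grip_width"])
ims={n:manip.capture(n)[:,:,::-1].copy() for n in("scene","side")}
yaw=.047;e=np.array([np.cos(yaw),np.sin(yaw),0]);f=np.array([-np.sin(yaw),np.cos(yaw),0]);z=np.array([0,0,1.])
hinge=np.array([.639,-.058,.09])+.125*e
def P(x,y,zz,th): return hinge+e*(x*np.cos(th)+zz*np.sin(th))+f*y+z*(-x*np.sin(th)+zz*np.cos(th))
out=[]
for n,(y0,x0) in(("scene",(140,195)),("side",(75,130))):
    big=cv2.resize(ims[n][y0:y0+200,x0:x0+180],None,fx=3,fy=3,interpolation=cv2.INTER_CUBIC)
    for deg,col in((40,(0,0,255)),(45,(0,255,0)),(50,(255,0,0))):
        th=np.radians(deg)
        q=[P(-.245,-.12,.055,th),P(-.245,.12,.055,th),P(-.005,.12,.055,th),P(-.005,-.12,.055,th)]
        a=((proj(q,cam(n))-[x0,y0]+.5)*3-.5).round().astype(int)
        cv2.polylines(big,[a.reshape(-1,1,2)],True,col,1)
    out.append(big[:590])
cv2.imwrite("pics/m12.png",cv2.resize(np.hstack([o[:590,:395] if 0 else cv2.resize(o,(395,int(o.shape[0]*395/540))) for o in out]),None,fx=1,fy=1))
for i,o in enumerate(out): cv2.imwrite(f"pics/m12_{i}.png",o)
b=((ims["scene"][235:350,110:230]));cv2.imwrite("pics/b12.png",cv2.resize(b,None,fx=5,fy=5,interpolation=cv2.INTER_CUBIC))
```

```text
[ 0.56549635 -0.06132224  0.27974242] [-3.92914166 -0.46472169 -0.32979453] 0.011758147545156401
```

View pics/m12_0.png

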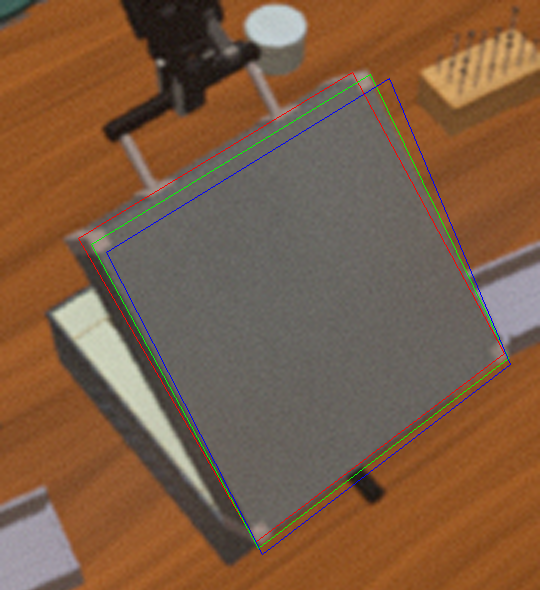

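View pics/m12_1.png

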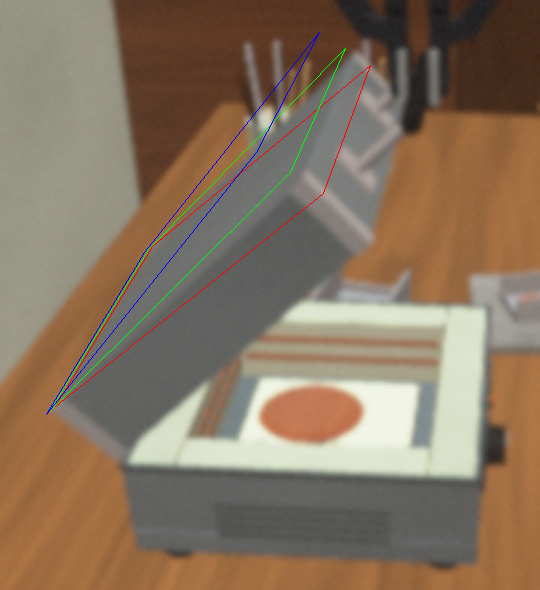

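View pics/b12.png

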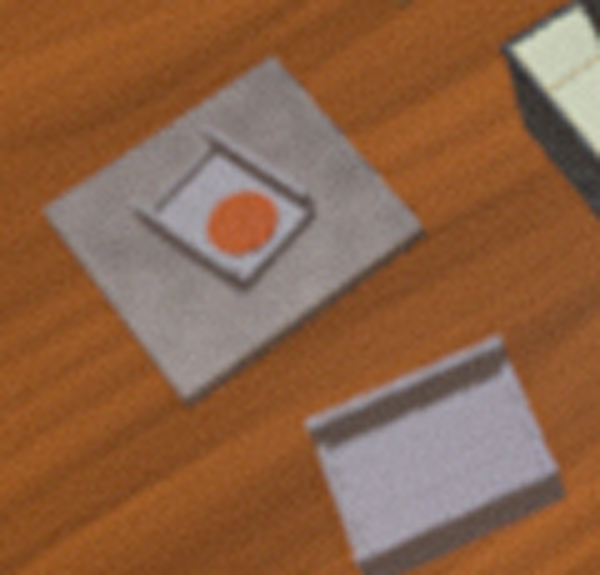

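The overlay puts the lid at about 44°, between the 40° and 45° outlines and nearer 45°. One stillness check, then hand in.

>>> arm_command([
  {"dx":0,"dy":0,"dz":0,"ax":0,"ay":0,"az":0,"grip":5},
  {"dx":0,"dy":0,"dz":0,"ax":0,"ay":0,"az":0,"grip":5},
  {"dx":0,"dy":0,"dz":0,"ax":0,"ay":0,"az":0,"grip":5},
  {"dx":0,"dy":0,"dz":0,"ax":0,"ay":0,"az":0,"grip":5},
])

```text
time: 20.5
eef_pos: [0.5655, -0.0614, 0.2797]
ee_rot: [[-0.042, 0.999, -0.016], [0.999, 0.042, -0.0], [0.0, -0.016, -1.0]]
force: [-2.6, 0.2, -1.4]
grip_width: 0.0118
```

Run:
```python
from workcell import manip
s=manip.read_state();print(s["eef_pos"],abs(s["joint_vel"]).max(),s["force"],s["grip_width"])
print(manip.job_done())
```

```text
[ 0.56550712 -0.06135019  0.27974452] 0.0014964643844591638 [-2.58713684  0.15129874 -1.40587765] 0.011818952650746149
the job is handed in; nothing more can be done
None
```

I moved the firing tray from the kiln lid to the soldering board, lifted the lid by its bar handle, and handed the job in at about 20.5 s, still holding the lid.

**Last checks:**
- **Tray:** it stands within a few mm of the board's middle with the disc in it.
- **Lid:** it is at about 44°, judged by overlaying the lid's outline on the side and scene pictures. The tool did not move over the final 0.5 s.
- **Grip:** the jaws read 11.8 mm on the 14 mm bar. They also read about 2 mm low on the tray.
- **Other things:** the bur block, tin, file and look-alike trays look unmoved in the pictures. I did not measure them.

**What failed or disagreed:**
- **First grasp:** it closed above the tray's walls without touching it. In the pictures the fingertips stood about 20 mm behind the reported TCP, not 8 mm ahead of it, so I gripped 30 mm lower.
- **Side force:** while holding the lid, the tool showed a side force of about 3 to 4 N. That fits the lid's weight pulling along its arc.

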